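# Clip the snap hook onto the gearbox's lifting loop

## Task

Get the gearbox ready for the hoist: take the steel snap hook out of its stand and push its sprung gate against the steel lifting loop on top of the gearbox until the loop's bar is inside and the gate snaps shut. Then tug the clipped hook straight up with 12 N, give or take 3 N, for a second to prove it holds, and leave it hanging on the loop, gate shut. Never let hook and loop press on each other with more than 20 N, and do not knock over or shift the other things on the bench.

Things in the scene. Friction and masses are not known exactly. Their poses are not given: they have to be found in the camera images.
- hook: Loose steel snap hook (carabiner, 0.3 kg): frame 130 long (its x), 12 thick (y), 60 mm high (z), plus a 30 mm tail eye on the -x end (x -89 to -59, z 33 to 63), the gate's hinge end; the nose is at the other. Origin: middle of its underside. Spine on top, gate below. End arms: 12 mm bar at x -59 and +59. Spine z 44 to 60. Space inside: z 12 to 44, x -53 to 53 mm.
- hook_grip (a point): Middle of the hook's spine (hook x 0, z 52 mm), axes as the hook's. The spine is 12 mm thick across hook y and 16 mm high; grasp it here from above, fingers closing along hook y, fingertips no lower than the spine's underside so that the space inside stays free.
- hook_nose (a point): Centre of the rounded nose (hook x +38, z 6 mm): the end of the fixed 12 mm bar that runs in along the underside from the +x end arm; its surface begins at x = +32. On the -x side a like bar ends at x = -44, by the gate's hinge.
- gate (a joint): Opening angle of the hook's sprung gate, rad: 0 shut, 0.5 stop. Dark steel bar, 9 mm thick, hinged at hook x -40, z 6 mm, its free end at x +31 beside the nose. It swings only inward (to hook +z); spring 0.2 N m when shut plus 0.5 N m per rad. It is at 0.4 rad when the loop's bar, pushed in at hook x +15, has its centre at hook z 19 mm; on its stop 6 mm later.
- gate_tip (a point): Centre of the gate's rounded free end, 66.5 mm from its hinge (4.5 mm end radius). To clip: push the loop's bar on the gate at about hook x +15 until the bar's centre is at hook z 18 to 22 mm, then bring the bar towards hook +x to x = 40 to 48 mm, over the nose; the gate springs shut behind it.
- loop_bar (a point): Middle of the top bar's centreline of the lifting loop, an upright U of 10 mm round steel bar on the gearbox, about 45 to 53 mm above its top. The bar runs along this frame's y, straight for 26 mm, then bends down to two legs 40 mm apart inside. z is up, x square to the loop's plane: the hook's length must lie along this x, either way round.
- loop: The lifting loop; origin between its legs, 45 mm below loop_bar, same axes. Its legs are loose in the gearbox: it slides up and down by several mm (about 1 N moves it down, 4 N up) and sticks where it is left. Where it stands in this play at the start varies, so push and tug until it comes up tight, by feel.
- casing: Gearbox: fixed aluminium casing, 190 (x) by 150 (y) by 90 mm high, shaft flanges on its x ends; origin: centre of its underside.
- stand: Fixed grey slotted stand that holds the hook at the start: base 170 by 90 by 8 mm, slot along its x, 138 mm long and 14.5 mm wide between walls whose top is 30 mm above the bench; origin: centre of its underside. The hook's underside stands 8 mm above the bench.
- oil_jug: Bystander: loose tan oil jug 60 by 110 by 185 mm, origin at centre of its underside.
- carton: Bystander: loose cardboard carton 90 by 130 by 70 mm, origin at centre of its underside.
- grease_tin: Bystander: loose tin, 68 mm across, 75 mm high, origin at centre of its underside.
- spanner: Bystander: loose spanner 180 mm long lying on the bench, origin under its middle.
Not all that is in view belongs to the job. What is shaped like the hook but orange or red is not meant.

How it is judged:
By the outcome, as a careful person would: the job done as asked, in the order asked, and still so for the second after the job is handed in, with the robot touching nothing.
It also fails if it takes over 62 s, if anything falls off the work surface, if the arm or the gripper's body presses on something with over 40 N, if the wrist force passes 120 N, or if a joint passes its speed limit or range.

## Robot

A 7-joint arm with a two-finger parallel gripper is mounted at the origin on the work surface. World frame = base frame: x ahead of the robot, y to its left, z up, the work surface at z = 0. Lengths are in m, angles in degrees, forces in N, time in s.
With the tool pointing down it reaches from about 0.4 to 0.9 m from the base axis. Payload 5.5 kg.
Tool frame: the origin (TCP) lies at the very end of the fingers, on their centre line; the grasp point (between the pads) lies 19 mm behind it; z points along the fingers, y is the line along which they close (so a half turn about z gives the same grasp; the last joint's range is limited). The gripper opens to 92 mm and grips with 3 to 60 N. Pads are 19 mm wide; open, the fingers measure 130 mm over their backs; the gripper's body (75 mm by 190 mm) begins 47 mm behind the grasp point.
Start: joints at [-53.675, 28.699, -24.465, 88.831, 12.651, 65.22, -12.049], TCP at [0.235, 0.606, 0.198] pointing down, gripper open.
Joint ranges: [-164.97, 164.97], [-17.58, 116.51], [-87.97, 89.64], [11.32, 138.91], [-80.73, 260.73], [10.89, 115.49], [-147.41, 147.41]. Speed limits (degrees/s): [147.25, 147.25, 180, 180, 180, 180, 180].

## Interface

Orientations are given as a 3x3 rotation matrix whose columns are the frame's x, y, z axes.
In Python, from plant import readout, viewer, workorder gives the robot as it stands.
- The arm moves only by the tool apply_moves, never from a script. Its argument "rows" is a list of rows, each an object with "hand": the opening, from 0 (shut) to 1 (fully open); "xyz": the shift along the tool's x, y, z in cm, a list of three; "yaw": the turn about the tool's z in degrees. A call has 1 to 20 rows; each row is the pose to reach, as a shift and turn from the pose commanded when the call began, along the tool's axes at that moment; what a row does not reach only later rows make up. A row lasts 1/10 s, in which the tool goes at most 50 mm and 8.59 degrees, less where a joint would pass 70% of its speed; a pose out of reach is approached as far as the arm can. A call with a gripper value outside its range is refused whole. The fingers move at their own pace and stop on an object; "squeeze" is the grip in N (left out, the last holds). Time passes only in rows, so rows that repeat a pose let the fingers close. It gives the time, the measured TCP pose, the force, the opening and the grip force at its end, in the units of the state.
- readout.sense(): the state, without advancing time (a new reading comes with each control period).
- viewer.get_image(name): name is "scene" or "top"; returns the picture (480x640x3 uint8, red, green, blue); there is no depth.
- viewer.calibration(name): a dict with "K" (3x3 intrinsics, pixels), "k1" (the pictures are not rectified: a ray, as slopes to the right and down, at radius r is drawn at 1 + k1 r^2 times it, then the intrinsics apply), "T" (4x4, takes a point from camera to world coordinates). Camera axes: x right, y up, looking along -z (the intrinsics and any distortion apply to the point x, -y, -z); pixel columns grow to the right and rows downward; lengths in m; the calibration is good to about 2 mm. A picture is of the moment at which its call begins. calibration takes no time and is no camera call.
- workorder.sign_off(): hands the job in; it is judged then, once.
The state is a dict: "clock": time; "joints": joint angles; "joint_vel": joint speeds; "joint_torque": joint torques, N m; "eef_pos": TCP position; "ee_rot": TCP orientation; "wrist_force": force on the tool from outside, world axes, zero at the start; "ft_torque": the same for the moment, N m; "finger_gap": finger opening in m; "gripper_force": force on a finger pad.
Only numpy, scipy, OpenCV 4.12 (cv2) and the standard library are available. Lean on these libraries where they do the work, as an engineer would, in place of code of your own. Each camera call takes 0.05 s, during which the arm holds its last target. There are 200 camera calls.

## Working session

There is one attempt and no reset: what is moved stays moved. The work goes in short steps, Python scripts to look and compute and a tool call to move; the robot and the scene stay as the last step left them, time stands still between calls to the robot, and variables do not carry over. Pictures are saved under pics/ and viewed, at most 10 in all, crops included, and the job is handed in when it is done.

Besides the shell and the picture viewer there is one more tool, called after "Emit:" as name(argument=value, ...), one argument or row to a line, values as JSON. apply_moves: Moves the arm, as the interface text tells. Its arguments: {"type":"object","properties":{"rows":{"type":"array","items":{"type":"object","properties":{"hand":{"type":"number"},"xyz":{"type":"array","items":{"type":"number"}},"yaw":{"type":"number"}}}},"squeeze":{"type":"number"}},"required":["rows"]}

```bash
mkdir -p pics; ls; python3 - <<'E'
from plant import readout, viewer
import cv2,numpy as np
np.set_printoptions(precision=4,suppress=True)
for n in("scene","top"):
    im=viewer.get_image(n); cv2.imwrite(f"pics/{n}0.png",im[:,:,::-1]); print(viewer.calibration(n))
s=readout.sense()
for k,v in s.items(): print(k,np.array(v))
E
```

```text
pics
{'K': array([[514.9568,   0.    , 316.6473],
       [  0.    , 514.9568, 238.56  ],
       [  0.    ,   0.    ,   1.    ]]), 'k1': 0.0027409911112687394, 'T': array([[-0.7755, -0.3517,  0.5243,  1.3522],
       [ 0.6312, -0.4545,  0.6285,  0.8513],
       [ 0.0173,  0.8183,  0.5745,  0.912 ],
       [ 0.    ,  0.    ,  0.    ,  1.    ]])}
{'K': array([[517.5308,   0.    , 315.2231],
       [  0.    , 517.5308, 236.4455],
       [  0.    ,   0.    ,   1.    ]]), 'k1': -0.05196110754698829, 'T': array([[-0.0087,  0.9873, -0.1584,  0.4082],
       [-1.    , -0.0086,  0.0019, -0.0153],
       [ 0.0005,  0.1585,  0.9874,  1.3514],
       [ 0.    ,  0.    ,  0.    ,  1.    ]])}
clock 0.1
joints [-53.6742  28.7487 -24.455   88.8846  12.6506  65.2179 -12.0503]
joint_vel [-0.0116 -0.0782 -0.0576 -0.1686  0.033  -0.0128  0.0523]
joint_torque [ -0.0108 -56.7878  -5.8386 -27.9919  -0.0691   0.0241   0.    ]
eef_pos [0.2353 0.6052 0.197 ]
ee_rot [[-0.932   0.3623 -0.0007]
 [ 0.3623  0.932  -0.0016]
 [ 0.0001 -0.0017 -1.    ]]
wrist_force [-1.0204 -0.0952 -0.19  ]
ft_torque [-0.0078  0.025   0.0051]
gripper_force 0.0
finger_gap 0.09216893309561804
```

View pics/scene0.png

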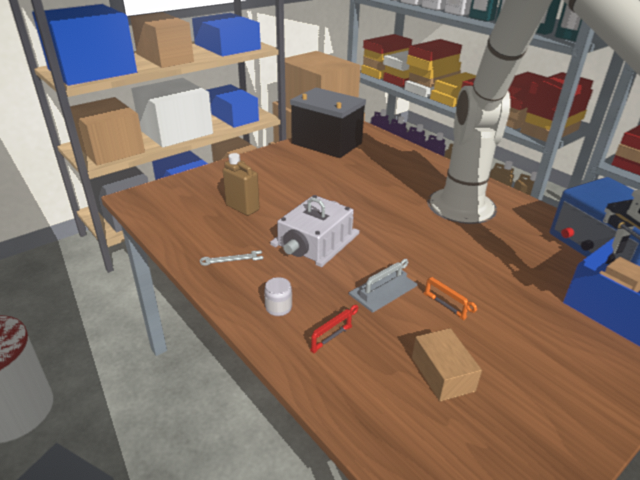

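View pics/top0.png

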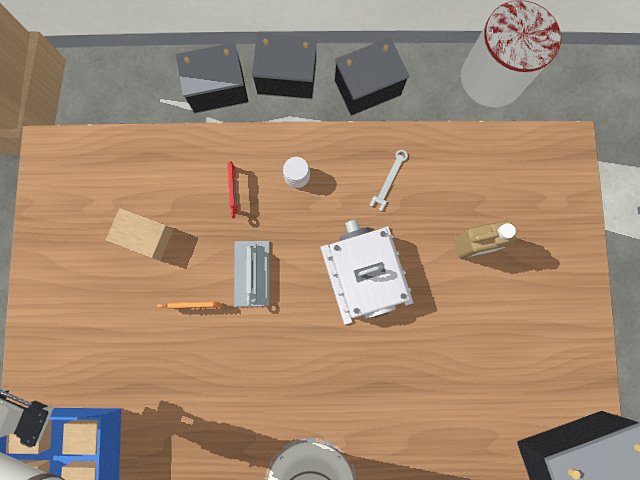

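Scene: gearbox with loop near (317,207), hook in its grey stand near (385,283), red and orange decoys at (333,328) and (450,297). Top: stand (253,273), loop (370,271), tin (296,172), carton (140,233), jug (485,238).

```bash
python3 - <<'E'
import cv2,numpy as np
s=cv2.imread("pics/scene0.png");t=cv2.imread("pics/top0.png")
R=lambda a,w,h:cv2.resize(a,(w,h),interpolation=cv2.INTER_CUBIC)
A=R(t[230:320,225:285],400,600)   # 6.667x
B=R(t[245:305,330:410],400,300)   # 5x
C=R(s[185:225,290:350],400,267)
cv2.imwrite("pics/c1.png",np.hstack([A,np.vstack([B,C,np.zeros((33,400,3),np.uint8)])]))
cv2.imwrite("pics/c2.png",R(s[250:315,340:420],800,600))
E
```

```text
(no output)
```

View pics/c1.png

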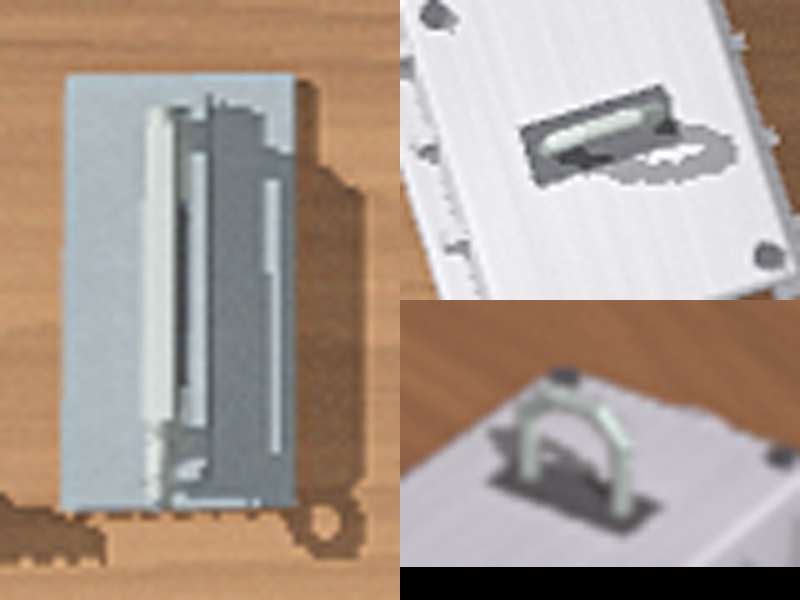

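View pics/c2.png

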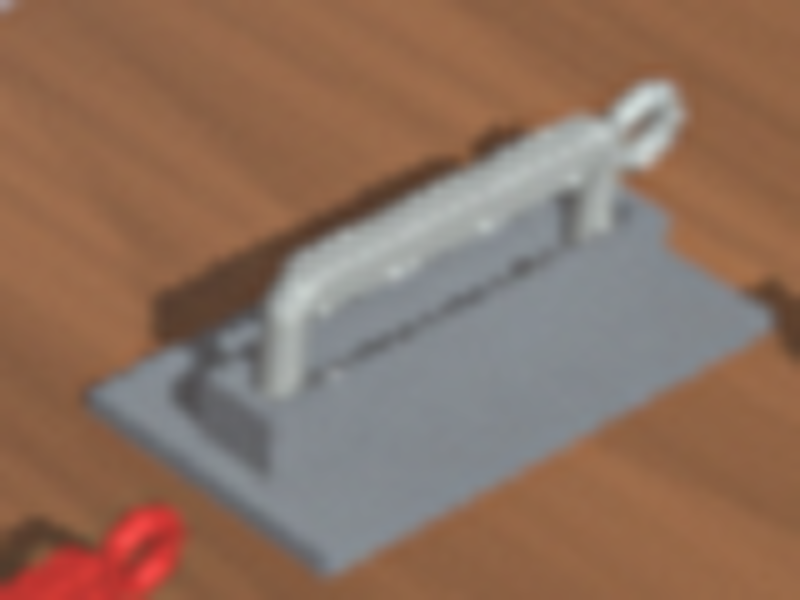

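The hook stands spine up, its tail eye towards the robot (crop bottom / lower right) and its nose away. The loop bar runs at about 16° to the image columns, from (359,274) to (383,267).

```bash
cat > h.py <<'E'
import cv2,numpy as np
from plant import readout, viewer
np.set_printoptions(precision=4,suppress=True)
def rays(n,uv):
    c=viewer.calibration(n); uv=np.float64(uv).reshape(-1,1,2)
    p=cv2.undistortPoints(uv,c["K"],np.array([c["k1"],0,0,0]))[:,0]
    d=np.c_[p[:,0],-p[:,1],-np.ones(len(p))]@c["T"][:3,:3].T
    return c["T"][:3,3],d
def onz(n,uv,z):
    o,d=rays(n,uv); return o+d*((z-o[2])/d[:,2])[:,None]
def rect(im,box,lo,sat=40,op=None):
    x0,y0,x1,y1=box; a=im[y0:y1,x0:x1]; hsv=cv2.cvtColor(a,cv2.COLOR_BGR2HSV)
    m=((hsv[...,2]>=lo)&(hsv[...,1]<=sat)).astype(np.uint8)
    n,l,st,_=cv2.connectedComponentsWithStats(m); k=1+np.argmax(st[1:,4])
    ys,xs=np.nonzero(l==k); return np.c_[xs+x0,ys+y0]
def axis(p):
    vx,vy,x,y=cv2.fitLine(np.float32(p),cv2.DIST_L2,0,.01,.01).ravel(); d=np.array([vx,vy]);c=np.array([x,y]);t=(p-c)@d
    return c+d*t.min(),c+d*t.max()
E
python3 - <<'E'
from h import *
t=cv2.imread("pics/top0.png")
print("row270",[tuple(t[270,x]) for x in range(243,262)])
print("rowloop",[tuple(t[y,371]) for y in range(262,282)])
hsv=cv2.cvtColor(t,cv2.COLOR_BGR2HSV)
for lo in(200,210):
  p=rect(t,(243,244,254,308),lo,30);a,b=axis(p);r=cv2.minAreaRect(np.float32(p)); print(len(p),a,b,r)
  P=onz("top",[a,b],.068); print(P,np.linalg.norm(P[0]-P[1]),np.degrees(np.arctan2(*(P[0]-P[1])[[1,0]])))
# stand outline corners from crop
S=onz("top",np.array([[66,73],[298,73],[298,510],[62,510]])/6.667+[225,230],.008);print("stand",S,S.mean(0),[np.linalg.norm(S[i]-S[i-1]) for i in range(4)])
L=onz("top",np.array([[145,145],[265,110]])/5+[330,245],.14);print("loop",L,L.mean(0),np.linalg.norm(L[0]-L[1]))
E
```

```text
row270 [(np.uint8(191), np.uint8(187), np.uint8(176)), (np.uint8(190), np.uint8(187), np.uint8(177)), (np.uint8(190), np.uint8(188), np.uint8(175)), (np.uint8(204), np.uint8(203), np.uint8(195)), (np.uint8(217), np.uint8(220), np.uint8(215)), (np.uint8(212), np.uint8(215), np.uint8(208)), (np.uint8(215), np.uint8(217), np.uint8(210)), (np.uint8(211), np.uint8(214), np.uint8(205)), (np.uint8(105), np.uint8(104), np.uint8(101)), (np.uint8(77), np.uint8(73), np.uint8(71)), (np.uint8(158), np.uint8(153), np.uint8(145)), (np.uint8(205), np.uint8(201), np.uint8(189)), (np.uint8(191), np.uint8(185), np.uint8(174)), (np.uint8(100), np.uint8(98), np.uint8(91)), (np.uint8(129), np.uint8(126), np.uint8(118)), (np.uint8(130), np.uint8(125), np.uint8(117)), (np.uint8(130), np.uint8(128), np.uint8(119)), (np.uint8(130), np.uint8(128), np.uint8(119)), (np.uint8(128), np.uint8(124), np.uint8(116))]
rowloop [(np.uint8(236), np.uint8(232), np.uint8(233)), (np.uint8(240), np.uint8(236), np.uint8(237)), (np.uint8(241), np.uint8(236), np.uint8(238)), (np.uint8(107), np.uint8(97), np.uint8(99)), (np.uint8
[... 736 characters left out ...]

217 [247.8866 293.0079] [248.304  246.0027] ((248.0, 269.5), (47.0, 4.0), 90.0)
[[0.474  0.1499 0.068 ]
 [0.5914 0.1501 0.068 ]] 0.11734200648378125 -179.87992421371638
177 [248.2598 292.0076] [248.5359 246.0032] ((248.0, 269.0), (46.0, 4.0), 90.0)
[[0.4765 0.149  0.068 ]
 [0.5914 0.1496 0.068 ]] 0.11487870017088152 -179.7195127468782
stand [[0.6136 0.1933 0.008 ]
 [0.6129 0.1018 0.008 ]
 [0.442  0.101  0.008 ]
 [0.4427 0.1924 0.008 ]] [0.5278 0.1471 0.008 ] [np.float64(0.1709604624288484), np.float64(0.09155855490055799), np.float64(0.1708176132795376), np.float64(0.09136844750150963)]
loop [[ 0.5125 -0.1195  0.14  ]
 [ 0.5285 -0.1763  0.14  ]] [ 0.5205 -0.1479  0.14  ] 0.05902726382931934
```

```bash
python3 - <<'E'
from h import *
t=cv2.imread("pics/top0.png").astype(int);s=cv2.imread("pics/scene0.png").astype(int)
def gm(im,box):
    x0,y0,x1,y1=box;a=im[y0:y1,x0:x1];m=((a[...,1]>=a[...,0]+1)&(a[...,1]>150)&(a[...,2]>a[...,1]-12)&(a[...,2]<=a[...,1])).astype(np.uint8)
    n,l,st,_=cv2.connectedComponentsWithStats(m,connectivity=8);k=1+np.argmax(st[1:,4]);ys,xs=np.nonzero(l==k);return np.c_[xs+x0,ys+y0]
def tri(u,v):
    o1,d1=rays("top",[u]);o2,d2=rays("scene",[v]);d1=d1[0];d2=d2[0]
    k=np.linalg.lstsq(np.c_[d1,-d2],o2-o1,rcond=None)[0];a=o1+k[0]*d1;b=o2+k[1]*d2;return (a+b)/2,np.linalg.norm(a-b)
pl=gm(t,(350,258,395,282));a,b=axis(pl);print("loop top",len(pl),a,b)
L=onz("top",[a,b],.14);print(L,L.mean(0),np.linalg.norm(L[0]-L[1]),"dir perp",np.degrees(np.arctan2(*(L[1]-L[0])[[1,0]])))
ps=gm(s,(300,190,335,222));print("loop scene",len(ps),ps.min(0),ps.max(0))
for y in range(194,222):
    r=ps[ps[:,1]==y][:,0]
    if len(r):print(y,r.tolist())
for v in ([316,202],[317,202],[318,202],[317,203]): print(v,tri((a+b)/2,v))
# stand and hook
ph=gm(t,(243,240,256,312));print("hook",len(ph))
for y in range(244,310,3):
    r=ph[ph[:,1]==y][:,0]; print(y,r.min() if len(r) else 0,r.max() if len(r) else 0,end="; ")
print("\nys",ph[:,1].min(),ph[:,1].max())
e=np.array([155,465])/6.667+[224.5,229.5]
print("eye",onz("top",[e],.056),onz("scene",[[404.05,263.1]],.056))
# nose end arm top in scene, and its ends
q=np.array([[285,375],[600,225],[290,270],[590,115]])/[10,9.23]+[339.5,249.5]
print(onz("scene",q[:2],.030),onz("scene",q[2:],.068))
E
```

```text
loop top 78 [357.9574 273.8738] [381.9249 265.7777]
[[ 0.5129 -0.1171  0.14  ]
 [ 0.5314 -0.1739  0.14  ]] [ 0.5221 -0.1455  0.14  ] 0.05976945005703556 dir perp -71.93606525558513
loop scene 50 [312 198] [324 216]
198 [312, 313, 314, 315]
199 [312, 313, 314, 315]
200 [314, 315, 316, 317, 318]
201 [316, 317, 318, 319, 320]
202 [319, 320, 321]
203 [320, 321, 322]
204 [321, 322, 323]
205 [321, 322, 323]
206 [322, 323]
207 [322, 323, 324]
208 [323, 324]
209 [322, 323, 324]
210 [322, 323]
211 [323]
212 [323]
213 [323]
214 [323, 324]
215 [322, 323]
216 [323]
[316, 202] (array([ 0.5235, -0.147 ,  0.1322]), np.float64(0.0019412677526204052))
[317, 202] (array([ 0.5225, -0.1459,  0.1326]), np.float64(0.000940289446577375))
[318, 202] (array([ 0.5214, -0.1448,  0.1331]), np.float64(0.0038205498079556697))
[317, 203] (array([ 0.5226, -0.1461,  0.1292]), np.float64(0.001481241657783764))
hook 219
244 0 0; 247 247 249; 250 247 250; 253 247 250; 256 247 250; 259 247 250; 262 247 250; 265 247 250; 268 247 250; 271 247 250; 274 246 250; 277 247 250; 280 246 250; 283 247 250; 286 246 250; 289 247 250; 292 246 250; 295 247 248; 298 247 249; 301 247 248; 304 248 248; 307 0 0; 
ys 246 304
eye [[0.4592 0.1516 0.056 ]] [[0.456  0.1506 0.056 ]]
[[0.589  0.1506 0.03  ]
 [0.4741 0.1547 0.03  ]] [[0.5898 0.1493 0.068 ]
 [0.4767 0.1477 0.068 ]]
```

Emit:
apply_moves(
  rows=[
    {"hand": 1,"xyz": [-2,-1.4,0],"yaw": -1},
    {"hand": 1,"xyz": [-5,-3.6,0],"yaw": -3},
    {"hand": 1,"xyz": [-8.5,-6.1,0.5],"yaw": -5},
    {"hand": 1,"xyz": [-12,-8.7,1],"yaw": -7},
    {"hand": 1,"xyz": [-15.5,-11.2,1.5],"yaw": -9},
    {"hand": 1,"xyz": [-19,-13.7,2],"yaw": -11},
    {"hand": 1,"xyz": [-22.5,-16.2,2.5],"yaw": -13},
    {"hand": 1,"xyz": [-26,-18.7,3],"yaw": -15},
    {"hand": 1,"xyz": [-29.5,-21.3,3.5],"yaw": -17},
    {"hand": 1,"xyz": [-33,-23.8,4],"yaw": -19},
    {"hand": 1,"xyz": [-36.5,-26.3,4.5],"yaw": -20.5},
    {"hand": 1,"xyz": [-39.5,-28.5,4.8],"yaw": -21.2},
    {"hand": 1,"xyz": [-42,-30.3,4.8],"yaw": -21.2},
    {"hand": 1,"xyz": [-43.5,-31.3,4.8],"yaw": -21.2},
    {"hand": 1,"xyz": [-44.13,-31.82,4.8],"yaw": -21.2},
    {"hand": 1,"xyz": [-44.13,-31.82,4.8],"yaw": -21.2},
    {"hand": 1,"xyz": [-44.13,-31.82,4.8],"yaw": -21.2},
    {"hand": 1,"xyz": [-44.13,-31.82,4.8],"yaw": -21.2},
  ],
  squeeze=40,
)

```text
clock: 1.9
eef_pos: [0.5306, 0.1511, 0.1499]
ee_rot: [[-1.0, -0.002, -0.0], [-0.002, 1.0, 0.001], [0.0, 0.001, -1.0]]
wrist_force: [-0.3, 0.2, -0.1]
finger_gap: 0.0915
gripper_force: 0.0
```

```bash
python3 - <<'E'
from h import *
im=viewer.get_image("top")[:,:,::-1].copy();sc=viewer.get_image("scene")[:,:,::-1].copy()
s=readout.sense();print(s["clock"],s["eef_pos"],s["ee_rot"],s["wrist_force"],s["joints"])
t=cv2.imread("pics/top0.png")
# casing angle from long edges in bright mask
g=cv2.cvtColor(t,cv2.COLOR_BGR2GRAY)[222:328,315:420]
ls=cv2.createLineSegmentDetector().detect(g)[0][:,0]
for l in ls:
    n=np.hypot(l[2]-l[0],l[3]-l[1])
    if n>35:
        P=onz("top",[l[:2]+[315,222],l[2:]+[315,222]],.09);print(l+[315,222,315,222],n,np.degrees(np.arctan2(*(P[1]-P[0])[[1,0]])))
R=lambda a,w,h:cv2.resize(a,(w,h),interpolation=cv2.INTER_CUBIC)
cv2.imwrite("pics/a1.png",np.hstack([R(im[220:320,200:300],400,400),R(sc[200:300,330:430],400,400)]))
E
```

```text
2.0 [0.5309 0.1508 0.15  ] [[-1.     -0.0015 -0.0002]
 [-0.0015  1.      0.0004]
 [ 0.0002  0.0004 -1.    ]] [ 0.7791 -0.3009  0.5102] [ -3.6683  21.009  -18.3613 105.9514   7.963   54.2881  64.5335]
[385.9965 226.3439 328.1544 243.9713] 60.468468 106.58841551331392
[411.1069 302.0373 386.4539 226.9235] 79.05611 16.350088284796875
[320.0581 247.4144 343.2368 322.5905] 78.66832 -163.59066187983944
```

View pics/a1.png

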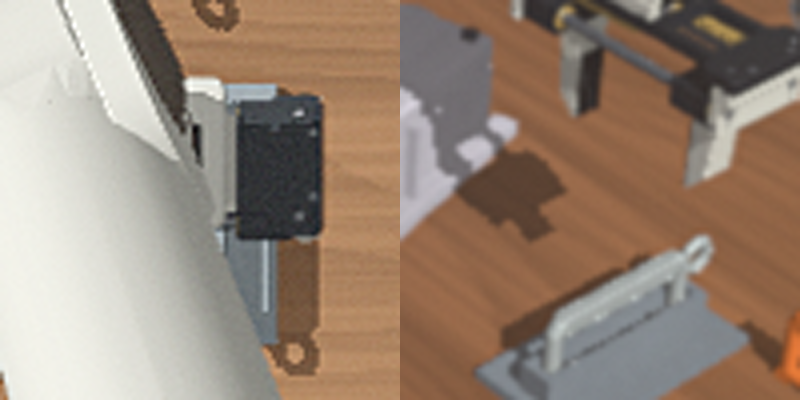

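The hand stands above the hook, open, fingers on either side of the spine (scene crop: spine at (620,290), fingers at (580,80) and (705,155)), stand untouched.

Emit:
apply_moves(
  rows=[
    {"hand": 1,"xyz": [0,0,1],"yaw": 0},
    {"hand": 1,"xyz": [0,0,3],"yaw": 0},
    {"hand": 1,"xyz": [0,0,5],"yaw": 0},
    {"hand": 1,"xyz": [0,0,7],"yaw": 0},
    {"hand": 1,"xyz": [0,0,8.6],"yaw": 0},
    {"hand": 1,"xyz": [0,0,9.3],"yaw": 0},
    {"hand": 1,"xyz": [0,0,9.6],"yaw": 0},
    {"hand": 1,"xyz": [0,0,9.6],"yaw": 0},
    {"hand": 0.4,"xyz": [0,0,9.6],"yaw": 0},
    {"hand": 0.3,"xyz": [0,0,9.6],"yaw": 0},
    {"hand": 0.2,"xyz": [0,0,9.6],"yaw": 0},
    {"hand": 0,"xyz": [0,0,9.6],"yaw": 0},
    {"hand": 0,"xyz": [0,0,9.6],"yaw": 0},
    {"hand": 0,"xyz": [0,0,9.6],"yaw": 0},
    {"hand": 0,"xyz": [0,0,9.6],"yaw": 0},
    {"hand": 0,"xyz": [0,0,9.6],"yaw": 0},
    {"hand": 0,"xyz": [0,0,9.6],"yaw": 0},
    {"hand": 0,"xyz": [0,0,9.6],"yaw": 0},
  ],
  squeeze=50,
)

```text
clock: 3.8
eef_pos: [0.5315, 0.1493, 0.0539]
ee_rot: [[-1.0, 0.001, -0.0], [0.001, 1.0, -0.0], [0.0, -0.0, -1.0]]
wrist_force: [-0.8, 1.0, -0.4]
finger_gap: 0.0165
gripper_force: 0.0
```

Emit:
apply_moves(
  rows=[
    {"hand": 0,"xyz": [0,0,0],"yaw": 0},
    {"hand": 0,"xyz": [0,0,0],"yaw": 0},
    {"hand": 0,"xyz": [0,0,0],"yaw": 0},
    {"hand": 0,"xyz": [0,0,0],"yaw": 0},
    {"hand": 0,"xyz": [0,0,0],"yaw": 0},
  ],
)

```text
clock: 4.3
eef_pos: [0.5315, 0.1494, 0.0539]
ee_rot: [[-1.0, 0.001, 0.0], [0.001, 1.0, 0.0], [-0.0, 0.0, -1.0]]
wrist_force: [-0.4, 0.6, -0.0]
finger_gap: 0.0006
gripper_force: 0.0
```

```bash
python3 - <<'E'
from h import *
sc=viewer.get_image("scene")[:,:,::-1].copy()
s=readout.sense();print(s["eef_pos"],s["finger_gap"],s["gripper_force"],s["wrist_force"])
cv2.imwrite("pics/a2.png",cv2.resize(sc[220:310,330:450],(800,600),interpolation=cv2.INTER_CUBIC))
E
```

```text
[0.5315 0.1494 0.0539] 0.0007378111357190715 0.0 [-0.32   -0.1373 -0.03  ]
```

View pics/a2.png

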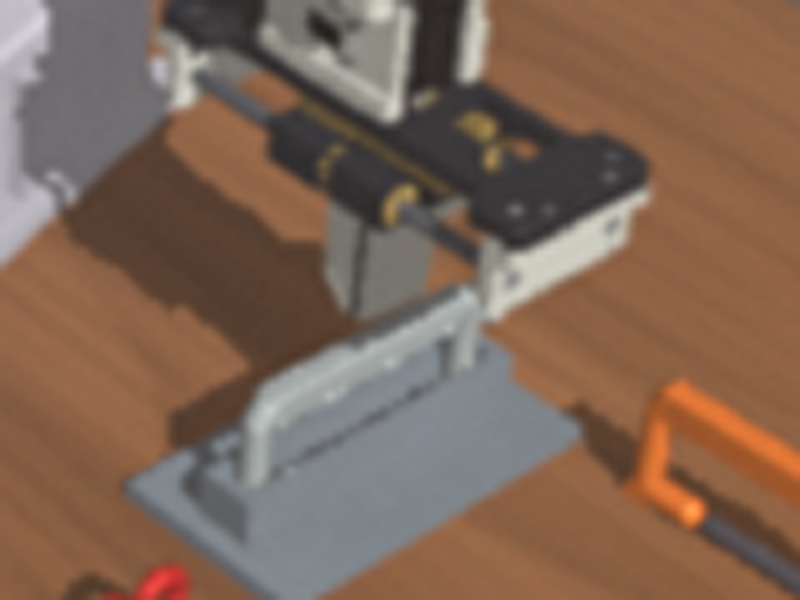

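```bash
python3 - <<'E'
from h import *
def proj(n,P):
    c=viewer.calibration(n);q=np.linalg.inv(c["T"])@np.append(P,1);p=np.array([q[0],-q[1]])/-q[2]
    p=p*(1+c["k1"]*(p@p));return c["K"][:2,:2]@p+c["K"][:2,2]
for P in([.5315,.1494,.0539],[.5315,.1494,.068],[.531,.1494,.052],[.5315,.1494,.12],[.53,.149,.008],[.44,.102,.008]):
    u=proj("scene",P);print(P,u,"crop",(u-[330,220])*6.667,"top",proj("top",P))
E
```

```text
[0.5315, 0.1494, 0.0539] [384.0534 274.2497] crop [360.3738 361.6829] top [249.042  270.3545]
[0.5315, 0.1494, 0.068] [384.5482 270.0817] crop [363.6728 333.8948] top [248.3296 269.8232]
[0.531, 0.1494, 0.052] [384.1204 274.7343] crop [360.8208 364.9138] top [249.1347 270.6232]
[0.5315, 0.1494, 0.12] [386.4256 254.2705] crop [376.1892 228.4816] top [245.5639 267.7602]
[0.53, 0.149, 0.008] [382.7705 287.1829] crop [351.8208 447.9086] top [251.407  272.5819]
[0.44, 0.102, 0.008] [393.3872 266.0496] crop [422.6026 307.013 ] top [269.3016 307.2963]
```

The closed fingers (crop (375,250–320)) end right at the spine's top edge with nothing between them. The tips are really some 15–20 mm higher than reported, so they shut above the spine. I'll find the offset by feel: touch the spine's top (z = 68 mm) with the shut fingers.

Emit:
apply_moves(
  rows=[
    {"hand": 0,"xyz": [0,0,0.05],"yaw": 0},
    {"hand": 0,"xyz": [0,0,0.1],"yaw": 0},
    {"hand": 0,"xyz": [0,0,0.1],"yaw": 0},
  ],
)

```text
clock: 4.65
eef_pos: [0.5314, 0.1493, 0.0528]
ee_rot: [[-1.0, 0.001, -0.0], [0.001, 1.0, -0.0], [0.0, -0.0, -1.0]]
wrist_force: [-0.3, -0.1, 0.4]
finger_gap: 0.0006
gripper_force: 0.0
```

Emit:
apply_moves(
  rows=[
    {"hand": 0,"xyz": [0,0,0.05],"yaw": 0},
    {"hand": 0,"xyz": [0,0,0.1],"yaw": 0},
    {"hand": 0,"xyz": [0,0,0.1],"yaw": 0},
  ],
)

```text
clock: 4.95
eef_pos: [0.5314, 0.1494, 0.0518]
ee_rot: [[-1.0, 0.001, -0.0], [0.001, 1.0, 0.0], [0.0, 0.0, -1.0]]
wrist_force: [0.2, 0.3, 0.5]
finger_gap: 0.0008
gripper_force: 0.0
```

Emit:
apply_moves(
  rows=[
    {"hand": 0,"xyz": [0,0,0.05],"yaw": 0},
    {"hand": 0,"xyz": [0,0,0.1],"yaw": 0},
    {"hand": 0,"xyz": [0,0,0.1],"yaw": 0},
  ],
)

```text
clock: 5.25
eef_pos: [0.5315, 0.1494, 0.0508]
ee_rot: [[-1.0, 0.001, -0.0], [0.001, 1.0, -0.0], [0.0, -0.0, -1.0]]
wrist_force: [-0.1, 0.2, 0.9]
finger_gap: 0.0005
gripper_force: 0.0
```

Emit:
apply_moves(
  rows=[
    {"hand": 0,"xyz": [0,0,0.05],"yaw": 0},
    {"hand": 0,"xyz": [0,0,0.1],"yaw": 0},
    {"hand": 0,"xyz": [0,0,0.1],"yaw": 0},
  ],
)

```text
clock: 5.55
eef_pos: [0.5315, 0.1493, 0.0498]
ee_rot: [[-1.0, 0.001, -0.0], [0.001, 1.0, -0.0], [0.0, -0.0, -1.0]]
wrist_force: [-0.2, -0.6, 0.8]
finger_gap: 0.0003
gripper_force: 0.0
```

```bash
python3 - <<'E'
from h import *
sc=viewer.get_image("scene")[:,:,::-1].copy()
cv2.imwrite("pics/a3.png",cv2.resize(sc[240:290,355:415],(720,600),interpolation=cv2.INTER_CUBIC))
E
```

```text
(no output)
```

View pics/a3.png

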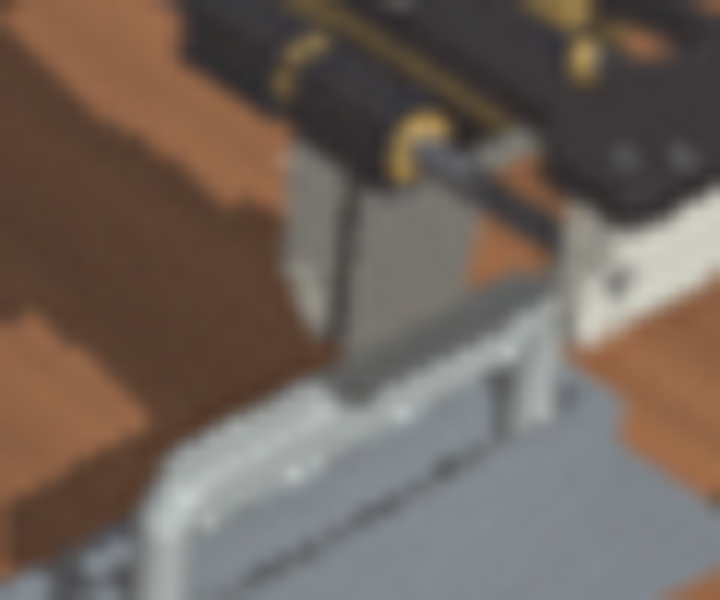

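The shut fingertips now show at (350,390), right over the top of the spine and not yet touching it.

Emit:
apply_moves(
  rows=[
    {"hand": 0,"xyz": [0,0,0.05],"yaw": 0},
    {"hand": 0,"xyz": [0,0,0.1],"yaw": 0},
    {"hand": 0,"xyz": [0,0,0.1],"yaw": 0},
  ],
)

```text
clock: 5.9
eef_pos: [0.5314, 0.1493, 0.0488]
ee_rot: [[-1.0, 0.001, -0.0], [0.001, 1.0, -0.0], [0.0, -0.0, -1.0]]
wrist_force: [1.5, 0.3, -0.2]
finger_gap: 0.0003
gripper_force: 0.0
```

Emit:
apply_moves(
  rows=[
    {"hand": 0,"xyz": [0,0,0.05],"yaw": 0},
    {"hand": 0,"xyz": [0,0,0.1],"yaw": 0},
    {"hand": 0,"xyz": [0,0,0.1],"yaw": 0},
  ],
)

```text
clock: 6.2
eef_pos: [0.5315, 0.1493, 0.0478]
ee_rot: [[-1.0, 0.001, -0.0], [0.001, 1.0, -0.0], [0.0, -0.0, -1.0]]
wrist_force: [0.7, 0.4, -0.7]
finger_gap: 0.0001
gripper_force: 0.0
```

Emit:
apply_moves(
  rows=[
    {"hand": 0,"xyz": [0,0,0.05],"yaw": 0},
    {"hand": 0,"xyz": [0,0,0.1],"yaw": 0},
    {"hand": 0,"xyz": [0,0,0.1],"yaw": 0},
  ],
)

```text
clock: 6.5
eef_pos: [0.5314, 0.1493, 0.0468]
ee_rot: [[-1.0, 0.001, -0.0], [0.001, 1.0, -0.0], [0.0, -0.0, -1.0]]
wrist_force: [-0.1, -0.2, -0.4]
finger_gap: 0.0008
gripper_force: 0.0
```

Emit:
apply_moves(
  rows=[
    {"hand": 0,"xyz": [0,0,0.05],"yaw": 0},
    {"hand": 0,"xyz": [0,0,0.1],"yaw": 0},
    {"hand": 0,"xyz": [0,0,0.1],"yaw": 0},
  ],
)

```text
clock: 6.8
eef_pos: [0.5315, 0.1494, 0.0458]
ee_rot: [[-1.0, 0.001, -0.0], [0.001, 1.0, -0.0], [0.0, -0.0, -1.0]]
wrist_force: [0.1, 0.1, 0.0]
finger_gap: 0.0005
gripper_force: 0.0
```

Emit:
apply_moves(
  rows=[
    {"hand": 0,"xyz": [0,0,0.05],"yaw": 0},
    {"hand": 0,"xyz": [0,0,0.1],"yaw": 0},
    {"hand": 0,"xyz": [0,0,0.1],"yaw": 0},
  ],
)

```text
clock: 7.1
eef_pos: [0.5314, 0.1493, 0.0448]
ee_rot: [[-1.0, 0.001, -0.0], [0.001, 1.0, -0.0], [0.0, -0.0, -1.0]]
wrist_force: [-1.4, -0.0, 0.0]
finger_gap: 0.0003
gripper_force: 0.0
```

Emit:
apply_moves(
  rows=[
    {"hand": 0,"xyz": [0,0,0.05],"yaw": 0},
    {"hand": 0,"xyz": [0,0,0.1],"yaw": 0},
    {"hand": 0,"xyz": [0,0,0.1],"yaw": 0},
  ],
)

```text
clock: 7.4
eef_pos: [0.5314, 0.1494, 0.0438]
ee_rot: [[-1.0, 0.001, -0.0], [0.001, 1.0, -0.0], [0.0, -0.0, -1.0]]
wrist_force: [-0.2, 0.9, -0.4]
finger_gap: 0.0003
gripper_force: 0.0
```

```bash
python3 - <<'E'
from h import *
sc=viewer.get_image("scene")[:,:,::-1].copy()
cv2.imwrite("pics/a4.png",cv2.resize(sc[240:290,355:415],(720,600),interpolation=cv2.INTER_CUBIC))
E
```

```text
(no output)
```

View pics/a4.png

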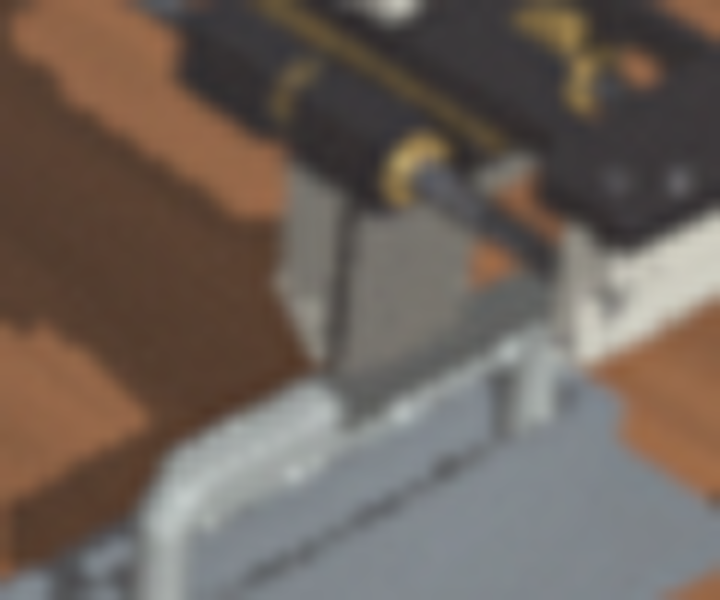

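```bash
python3 - <<'E'
from h import *
def proj(n,P):
    c=viewer.calibration(n);q=np.linalg.inv(c["T"])@np.append(P,1);p=np.array([q[0],-q[1]])/-q[2]
    p=p*(1+c["k1"]*(p@p));return c["K"][:2,:2]@p+c["K"][:2,2]
for z in(.044,.056,.068,.08):
  print(z,[((proj("scene",[.5315+dx,.1494+dy,z])-[355,240])*12).round() for dx,dy in((.0095,.019),(.0095,-.019),(-.0095,.019),(.0095,0))])
print(((proj("scene",[.5315,.1434,.068])-[355,240])*12).round(),((proj("scene",[.5315,.1554,.068])-[355,240])*12).round())
s=readout.sense();print(s["eef_pos"],s["wrist_force"])
E
```

```text
0.044 [array([376., 506.]), array([254., 420.]), array([436., 472.]), array([314., 463.])]
0.056 [array([381., 464.]), array([258., 378.]), array([442., 430.]), array([319., 420.])]
0.068 [array([386., 421.]), array([263., 335.]), array([447., 387.]), array([324., 378.])]
0.08 [array([392., 378.]), array([267., 292.]), array([453., 344.]), array([329., 335.])]
[335. 348.] [374. 374.]
[0.5315 0.1494 0.0439] [-0.8446 -0.0975  0.3866]
```

Emit:
apply_moves(
  rows=[
    {"hand": 0,"xyz": [0,0,0.05],"yaw": 0},
    {"hand": 0,"xyz": [0,0,0.05],"yaw": 0},
  ],
)

```text
clock: 7.65
eef_pos: [0.5315, 0.1493, 0.0434]
ee_rot: [[-1.0, 0.001, -0.0], [0.001, 1.0, 0.0], [0.0, 0.0, -1.0]]
wrist_force: [-0.4, 0.2, -0.0]
finger_gap: 0.0005
gripper_force: 0.0
```

Emit:
apply_moves(
  rows=[
    {"hand": 0,"xyz": [0,0,0.05],"yaw": 0},
    {"hand": 0,"xyz": [0,0,0.05],"yaw": 0},
  ],
)

```text
clock: 7.85
eef_pos: [0.5315, 0.1493, 0.0429]
ee_rot: [[-1.0, 0.001, -0.0], [0.001, 1.0, 0.0], [0.0, 0.0, -1.0]]
wrist_force: [0.2, 0.4, -0.5]
finger_gap: 0.0006
gripper_force: 0.0
```

Emit:
apply_moves(
  rows=[
    {"hand": 0,"xyz": [0,0,0.05],"yaw": 0},
    {"hand": 0,"xyz": [0,0,0.05],"yaw": 0},
  ],
)

```text
clock: 8.05
eef_pos: [0.5314, 0.1494, 0.0423]
ee_rot: [[-1.0, 0.001, -0.0], [0.001, 1.0, -0.0], [0.0, -0.0, -1.0]]
wrist_force: [0.3, 0.1, 0.1]
finger_gap: 0.0004
gripper_force: 0.0
```

Emit:
apply_moves(
  rows=[
    {"hand": 0,"xyz": [0,0,0.05],"yaw": 0},
    {"hand": 0,"xyz": [0,0,0.05],"yaw": 0},
  ],
)

```text
clock: 8.25
eef_pos: [0.5315, 0.1494, 0.0418]
ee_rot: [[-1.0, 0.001, -0.0], [0.001, 1.0, -0.0], [0.0, -0.0, -1.0]]
wrist_force: [-0.6, 0.2, 0.4]
finger_gap: 0.0006
gripper_force: 0.0
```

Emit:
apply_moves(
  rows=[
    {"hand": 0,"xyz": [0,0,0.05],"yaw": 0},
    {"hand": 0,"xyz": [0,0,0.05],"yaw": 0},
  ],
)

```text
clock: 8.45
eef_pos: [0.5315, 0.1493, 0.0414]
ee_rot: [[-1.0, 0.001, -0.0], [0.001, 1.0, -0.0], [0.0, -0.0, -1.0]]
wrist_force: [0.1, -0.9, 1.3]
finger_gap: 0.0006
gripper_force: 0.0
```

Emit:
apply_moves(
  rows=[
    {"hand": 0,"xyz": [0,0,0.05],"yaw": 0},
    {"hand": 0,"xyz": [0,0,0.05],"yaw": 0},
  ],
)

```text
clock: 8.65
eef_pos: [0.5315, 0.1493, 0.0408]
ee_rot: [[-1.0, 0.001, -0.0], [0.001, 1.0, 0.0], [0.0, 0.0, -1.0]]
wrist_force: [0.3, 0.1, 0.3]
finger_gap: 0.0007
gripper_force: 0.0
```

Emit:
apply_moves(
  rows=[
    {"hand": 0,"xyz": [0,0,0.05],"yaw": 0},
    {"hand": 0,"xyz": [0,0,0.05],"yaw": 0},
  ],
)

```text
clock: 8.85
eef_pos: [0.5315, 0.1493, 0.0403]
ee_rot: [[-1.0, 0.001, -0.0], [0.001, 1.0, -0.0], [0.0, -0.0, -1.0]]
wrist_force: [-0.2, 0.3, -0.4]
finger_gap: 0.0004
gripper_force: 0.0
```

Emit:
apply_moves(
  rows=[
    {"hand": 0,"xyz": [0,0,0.05],"yaw": 0},
    {"hand": 0,"xyz": [0,0,0.05],"yaw": 0},
  ],
)

```text
clock: 9.05
eef_pos: [0.5315, 0.1494, 0.0398]
ee_rot: [[-1.0, 0.001, -0.0], [0.001, 1.0, 0.0], [0.0, 0.0, -1.0]]
wrist_force: [-0.1, 0.1, -0.0]
finger_gap: 0.0003
gripper_force: 0.0
```

```bash
python3 - <<'E'
from h import *
sc=viewer.get_image("scene")[:,:,::-1].copy();cv2.imwrite("pics/s5.png",sc)
g=cv2.cvtColor(sc,cv2.COLOR_BGR2GRAY);g0=cv2.cvtColor(cv2.imread("pics/scene0.png"),cv2.COLOR_BGR2GRAY)
print("     "+" ".join(f"{x%100:2d}" for x in range(374,400)))
for y in range(254,284):print(y," ".join(f"{v//10:2d}" for v in g[y,374:400]),"|"," ".join(f"{v//10:2d}" for v in g0[y,374:400]))
E
```

```text
74 75 76 77 78 79 80 81 82 83 84 85 86 87 88 89 90 91 92 93 94 95 96 97 98 99
254 11 11 11 10  8  6  5  4  4  4  4  4  5  9 14 13 13 11  7  4  5  7  9 10  9  7 | 11 11 11 11 11 11 11 11 11 11 11 11 11 11 11 11 11 11 10 10 10 10 10 10 10 10
255 11 11 11 11 10  9  7  5  4  4  4  4  6 11 13 11 10 10  7  6  8 10 11 12 11  8 | 11 11 11 11 11 11 11 11 11 11 11 11 11 11 11 11 11 11 11 10 10 10 10 10 10 10
256 11 11 11 11 11 11 10  9  6  5  4  4  7 12 12  9  8  9  8  8 10 11 12 11 10  7 | 11 11 11 11 11 11 11 11 11 11 11 11 11 11 12 11 11 11 11 11 11 10 10 10 10 10
257 10 11 11 11 11 11 11 11  9  7  4  4  6 10 12  9  7  8  8  8  8  9 10 10 10  7 | 11 11 11 11 11 11 11 11 11 11 11 11 11 11 11 12 11 11 11 11 11 10 11 10 10 10
258  9 10 10  9 10 11 11 11 11  7  5  5  6  8 10  9  9  8  8  8  7  7  8  9  9  8 | 11 11 11 11 11 11 11 11 11 11 11 11 11 11 11 11 11 11 11 11 11 11 11 11 10 10
259  7  7  7  7  9 11 11 11 11  8  8  9  8  9 10 11 11 10  9  8  6  6  6  7  8  9 | 11 11 11 11 11 11 11 11 12 12 11 11 11 11 11 11 11 11 11 11 11 11 11 11 11 10
260  7  6  6  7  9 11 11 11 11  8  9 11 11 11 11 1
[... 3137 characters left out ...]
3 13 13 14 14 14 14 13 13 10 10 12 13 13 14 14 14 13
280 16 16 15 15 15 15 14 13 13 13 13 13 13 13 12 11 11 12 12 13 13 13 13 13 13 13 | 16 16 16 16 15 15 14 13 13 14 14 14 14 13 13 12 11 12 13 13 13 14 14 13 13 13
281 15 15 14 14 13 13 13 13 13 13 13 13 12 11 11 12 12 13 13 13 13 13 13 13 13 13 | 16 15 15 14 13 13 13 13 13 14 14 13 13 11 11 12 13 13 13 14 14 14 14 13 13 14
282 14 13 13 13 13 13 13 13 13 13 12 10 10 10 12 13 13 13 13 13 13 13 13 13 13 13 | 14 13 13 13 13 13 13 13 13 14 13 11 10 11 12 13 13 14 13 14 14 14 13 13 14 13
283 13 12 13 13 13 13 13 13 13 12 11 10 12 12 13 13 13 13 13 13 13 13 13 13 13 13 | 13 13 13 13 13 13 13 13 13 13 11 11 12 13 13 14 14 14 14 14 14 14 13 14 13 14
```

Emit:
apply_moves(
  rows=[
    {"hand": 0,"xyz": [0,0,0.05],"yaw": 0},
    {"hand": 0,"xyz": [0,0,0.05],"yaw": 0},
  ],
)

```text
clock: 9.3
eef_pos: [0.5315, 0.1494, 0.0396]
ee_rot: [[-1.0, 0.001, 0.0], [0.001, 1.0, 0.0], [-0.0, 0.0, -1.0]]
wrist_force: [-0.4, -1.0, 2.4]
finger_gap: 0.0006
gripper_force: 0.9
```

Emit:
apply_moves(
  rows=[
    {"hand": 0,"xyz": [0,0,0.05],"yaw": 0},
    {"hand": 0,"xyz": [0,0,0.05],"yaw": 0},
  ],
)

```text
clock: 9.5
eef_pos: [0.5316, 0.1496, 0.0395]
ee_rot: [[-1.0, 0.001, 0.0], [0.001, 1.0, 0.0], [-0.0, 0.0, -1.0]]
wrist_force: [-1.8, -0.4, 6.2]
finger_gap: 0.0009
gripper_force: 3.1
```

Emit:
apply_moves(
  rows=[
    {"hand": 0,"xyz": [0,0,0.05],"yaw": 0},
    {"hand": 0,"xyz": [0,0,0.05],"yaw": 0},
  ],
)

```text
clock: 9.7
eef_pos: [0.5316, 0.1497, 0.0395]
ee_rot: [[-1.0, 0.001, 0.0], [0.001, 1.0, 0.0], [-0.0, 0.0, -1.0]]
wrist_force: [-3.5, -0.5, 10.0]
finger_gap: 0.0001
gripper_force: 5.1
```

Emit:
apply_moves(
  rows=[
    {"hand": 0,"xyz": [0,0,0.05],"yaw": 0},
    {"hand": 0,"xyz": [0,0,0.05],"yaw": 0},
  ],
)

```text
clock: 9.9
eef_pos: [0.5317, 0.1498, 0.0394]
ee_rot: [[-1.0, 0.0, 0.001], [0.0, 1.0, 0.0], [-0.001, 0.0, -1.0]]
wrist_force: [-4.8, -0.6, 14.9]
finger_gap: 0.0008
gripper_force: 7.0
```

Contact at reported z = 0.0396, so the true tips are 28 mm above the reported TCP (stiffness about 8 N/mm). Next: lift, open part way, and descend to reported z = 0.025.

Emit:
apply_moves(
  rows=[
    {"hand": 0,"xyz": [0,0,-0.3],"yaw": 0},
    {"hand": 0.5,"xyz": [0,0,-1.2],"yaw": 0},
    {"hand": 0.5,"xyz": [0,0,-1.2],"yaw": 0},
    {"hand": 0.5,"xyz": [0,0,-1.2],"yaw": 0},
    {"hand": 0.5,"xyz": [0,0,-1.2],"yaw": 0},
    {"hand": 0.5,"xyz": [0,0,-1.2],"yaw": 0},
    {"hand": 0.5,"xyz": [0,0,-1.2],"yaw": 0},
    {"hand": 0.5,"xyz": [0,0,-1.2],"yaw": 0},
    {"hand": 0.5,"xyz": [0,0,-1.2],"yaw": 0},
  ],
)

```text
clock: 10.8
eef_pos: [0.5314, 0.1493, 0.0498]
ee_rot: [[-1.0, 0.001, -0.0], [0.001, 1.0, -0.0], [0.0, -0.0, -1.0]]
wrist_force: [0.7, 0.2, 0.4]
finger_gap: 0.0462
gripper_force: 0.0
```

Down 2.5 cm to reported 0.025, then close.

Emit:
apply_moves(
  rows=[
    {"hand": 0.5,"xyz": [0,0,0.6],"yaw": 0},
    {"hand": 0.5,"xyz": [0,0,1.4],"yaw": 0},
    {"hand": 0.5,"xyz": [0,0,2.0],"yaw": 0},
    {"hand": 0.5,"xyz": [0,0,2.3],"yaw": 0},
    {"hand": 0.5,"xyz": [0,0,2.47],"yaw": 0},
    {"hand": 0.5,"xyz": [0,0,2.47],"yaw": 0},
    {"hand": 0,"xyz": [0,0,2.47],"yaw": 0},
    {"hand": 0,"xyz": [0,0,2.47],"yaw": 0},
    {"hand": 0,"xyz": [0,0,2.47],"yaw": 0},
    {"hand": 0,"xyz": [0,0,2.47],"yaw": 0},
    {"hand": 0,"xyz": [0,0,2.47],"yaw": 0},
    {"hand": 0,"xyz": [0,0,2.47],"yaw": 0},
    {"hand": 0,"xyz": [0,0,2.47],"yaw": 0},
  ],
  squeeze=50,
)

```text
clock: 12.1
eef_pos: [0.5316, 0.1494, 0.0253]
ee_rot: [[-1.0, 0.001, 0.0], [0.001, 1.0, 0.0], [-0.0, 0.0, -1.0]]
wrist_force: [-1.1, 0.3, 0.6]
finger_gap: 0.0116
gripper_force: 50.0
```

Gripped (gap 11.6 mm). Hook underside = reported z − 0.0173. Now lift and carry to above the loop, with yaw of 16.6° so the bar meets hook x ≈ +15.

Emit:
apply_moves(
  rows=[
    {"hand": 0,"xyz": [0,0,-0.5],"yaw": 0},
    {"hand": 0,"xyz": [0,0,-1.5],"yaw": 0},
    {"hand": 0,"xyz": [0,0,-3],"yaw": 0},
    {"hand": 0,"xyz": [0,0,-5],"yaw": 0},
    {"hand": 0,"xyz": [0,0,-7],"yaw": 0},
    {"hand": 0,"xyz": [0,0,-9],"yaw": 0},
    {"hand": 0,"xyz": [0,0,-11],"yaw": 0},
    {"hand": 0,"xyz": [0,0,-13],"yaw": 0},
    {"hand": 0,"xyz": [0,0,-14.7],"yaw": 0},
    {"hand": 0,"xyz": [0,0,-15.8],"yaw": 0},
    {"hand": 0,"xyz": [0,0,-16.5],"yaw": 0},
    {"hand": 0,"xyz": [0,0,-16.5],"yaw": 0},
  ],
  squeeze=60,
)

```text
clock: 13.3
eef_pos: [0.532, 0.1495, 0.1913]
ee_rot: [[-1.0, 0.001, 0.002], [0.001, 1.0, 0.0], [-0.002, 0.0, -1.0]]
wrist_force: [-0.2, 0.6, -3.1]
finger_gap: 0.0115
gripper_force: 60.0
```

Emit:
apply_moves(
  rows=[
    {"hand": 0,"xyz": [0,-0.8,0],"yaw": -0.5},
    {"hand": 0,"xyz": [0.2,-2.5,0],"yaw": -1.5},
    {"hand": 0,"xyz": [0.4,-5,0],"yaw": -3},
    {"hand": 0,"xyz": [0.6,-7.5,0],"yaw": -4.5},
    {"hand": 0,"xyz": [0.8,-10,0],"yaw": -6},
    {"hand": 0,"xyz": [1,-12.5,0],"yaw": -7.5},
    {"hand": 0,"xyz": [1.2,-15,0],"yaw": -9},
    {"hand": 0,"xyz": [1.4,-17.5,0],"yaw": -10.5},
    {"hand": 0,"xyz": [1.6,-20,0],"yaw": -12},
    {"hand": 0,"xyz": [1.8,-22.5,0],"yaw": -13.5},
    {"hand": 0,"xyz": [2,-25,0],"yaw": -15},
    {"hand": 0,"xyz": [2.2,-27.2,0],"yaw": -16},
    {"hand": 0,"xyz": [2.3,-28.8,0],"yaw": -16.6},
    {"hand": 0,"xyz": [2.36,-29.7,0],"yaw": -16.6},
    {"hand": 0,"xyz": [2.36,-29.94,0],"yaw": -16.6},
    {"hand": 0,"xyz": [2.36,-29.94,0],"yaw": -16.6},
    {"hand": 0,"xyz": [2.36,-29.94,0],"yaw": -16.6},
    {"hand": 0,"xyz": [2.36,-29.94,0],"yaw": -16.6},
  ],
)

```text
clock: 15.1
eef_pos: [0.5079, -0.1488, 0.1902]
ee_rot: [[-0.958, -0.287, -0.0], [-0.287, 0.958, 0.0], [-0.0, 0.0, -1.0]]
wrist_force: [0.8, 0.1, -2.7]
finger_gap: 0.0113
gripper_force: 60.0
```

```bash
python3 - <<'E'
from h import *
sc=viewer.get_image("scene")[:,:,::-1].copy();cv2.imwrite("pics/s6.png",sc)
F=[]
for i in range(6):
    viewer.get_image("scene");s=readout.sense();F.append(s["wrist_force"])
print(s["eef_pos"],s["ee_rot"],np.mean(F,0),s["ft_torque"],s["finger_gap"],s["clock"])
cv2.imwrite("pics/a6.png",cv2.resize(sc[155:245,265:385],(800,600),interpolation=cv2.INTER_CUBIC))
E
```

```text
[ 0.5078 -0.1499  0.1902] [[-0.9585 -0.2852  0.0001]
 [-0.2852  0.9585  0.    ]
 [-0.0001 -0.     -1.    ]] [ 0.0505  0.1007 -3.2666] [ 0.0682 -0.0499 -0.0544] 0.011390733866399412 15.45
```

View pics/a6.png

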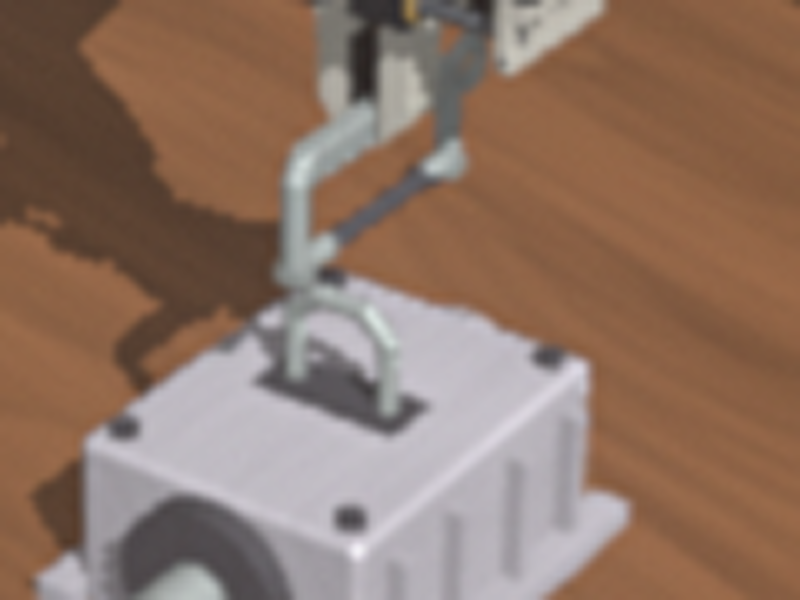

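The hook is held level over the gearbox: its nose arm ends at crop (298,272), the dark gate runs (335,240)–(430,175), and the loop's top bar centre is at crop (338,300).

```bash
python3 - <<'E'
from h import *
def proj(n,P):
    c=viewer.calibration(n);q=np.linalg.inv(c["T"])@np.append(P,1);p=np.array([q[0],-q[1]])/-q[2]
    p=p*(1+c["k1"]*(p@p));return c["K"][:2,:2]@p+c["K"][:2,2]
T=np.array([.5078,-.1499,.1902-.0173]);ex=np.array([.9585,.2852,0])
for hx,hz in((59,0),(59,60),(35,6),(-40,6),(-59,60)):
    u=proj("scene",T+ex*hx/1e3+[0,0,hz/1e3]);print(hx,hz,u,"crop",(u-[265,155])*6.667)
for z in(.135,.14): 
  for xy in((.522,-.146),(.5205,-.148)): print(z,xy,(proj("scene",[*xy,z])-[265,155])*6.667)
im=cv2.imread("pics/s6.png").astype(int);g=(im[...,1]-im[...,0]);b=im[...,1]
print("      "+" ".join(f"{x%100:2d}" for x in range(304,332)))
for y in range(192,222):print(y," ".join(f"{'**' if (g[y,x]>=1 and b[y,x]>120 and im[y,x,2]<=im[y,x,1]+1) else f'{b[y,x]//10:2d}'}" for x in range(304,332)))
E
```

```text
59 0 [308.4733 196.2475] crop [289.8367 274.9973]
59 60 [308.6502 177.4383] crop [291.0157 149.596 ]
35 6 [313.3195 190.9721] crop [322.1464 239.8259]
-40 6 [327.7401 180.7148] crop [418.2882 171.4403]
-59 60 [331.8619 161.8298] crop [445.7684  45.5342]
0.135 (0.522, -0.146) [346.4082 308.0542]
0.135 (0.5205, -0.148) [346.1801 305.1256]
0.14 (0.522, -0.146) [346.609  298.2485]
0.14 (0.5205, -0.148) [346.3802 295.3276]
       4  5  6  7  8  9 10 11 12 13 14 15 16 17 18 19 20 21 22 23 24 25 26 27 28 29 30 31
192  6  6  7 11 ** ** ** ** ** ** ** 13 10  9 10 10 10 10 10 10 10 10 10  9  9 10 10 10
193  6  6  7 11 ** ** ** ** ** ** ** 12 10 10 10 10 10 10 10 10 10 10 10 10  9 10 10 10
194  6  7  9 12 ** ** ** ** ** 13 11  9  9  9 10 10 10 10 10 10 10 10 10 10 10  9  9 10
195  6  7 10 ** ** ** ** ** **  8  7  8  9 10 10  9  9 10 10 10 10 10 10 10 10  9  9 10
196  6  7 10 ** ** ** ** ** 11  7  7  7  9 13 12 11 10 10 10 10 10 10 10 10 10 10  9  9
197  6  6  8 11 ** ** ** ** 13 11 11  9 11 16 17 17 15 13 11 10 10 10 10 10 10 10  9  9
198  6  6  6  7 10 12 ** ** ** ** ** 15 15 17 18 18 18 18 16
[... 1351 characters left out ...]
 18 17 15 14 11 10  8  8  8  8  8  8  8  8  8  7  7  9 ** ** 15 12 13 16 18 19 19 19
215 19 18 18 18 17 15 13 11 10  9  8  8  8  8  8  8  8 10 ** ** 14 10  9 10 13 16 18 19
216 18 19 19 19 19 18 18 17 15 12 10  8  8  8  8  8  8 10 ** ** **  9  8  9 12 16 18 19
217 18 18 19 19 19 19 19 19 18 17 15 13 11 10  8  8  8  8 11 11 10  8  9 13 17 18 19 19
218 18 18 18 19 18 18 18 18 19 19 18 18 17 15 13 10  9  8  8  8  8  9 13 17 19 19 19 19
219 18 18 18 18 18 18 18 18 18 19 19 19 19 18 17 16 14 11 10  9 11 14 17 19 19 19 19 19
220 18 18 18 18 18 18 18 18 18 19 19 19 19 19 19 18 18 18 16 14 16 18 19 19 18 19 19 19
221 18 18 18 18 18 18 18 18 18 18 18 18 18 19 19 19 19 19 18 18 19 19 19 19 18 19 19 19
```

Emit:
apply_moves(
  rows=[
    {"hand": 0,"xyz": [-0.2,-0.3,0.4],"yaw": 0},
    {"hand": 0,"xyz": [-0.2,-0.3,1.2],"yaw": 0},
    {"hand": 0,"xyz": [-0.2,-0.3,2.0],"yaw": 0},
    {"hand": 0,"xyz": [-0.2,-0.3,2.5],"yaw": 0},
    {"hand": 0,"xyz": [-0.2,-0.3,2.5],"yaw": 0},
    {"hand": 0,"xyz": [-0.2,-0.3,2.5],"yaw": 0},
  ],
)

```text
clock: 16.05
eef_pos: [0.5103, -0.1522, 0.1649]
ee_rot: [[-0.959, -0.285, -0.001], [-0.285, 0.959, 0.0], [0.0, 0.0, -1.0]]
wrist_force: [-0.5, -0.5, -2.1]
finger_gap: 0.0112
gripper_force: 60.0
```

Emit:
apply_moves(
  rows=[
    {"hand": 0,"xyz": [0,0,0.1],"yaw": 0},
    {"hand": 0,"xyz": [0,0,0.2],"yaw": 0},
    {"hand": 0,"xyz": [0,0,0.3],"yaw": 0},
    {"hand": 0,"xyz": [0,0,0.4],"yaw": 0},
    {"hand": 0,"xyz": [0,0,0.4],"yaw": 0},
  ],
)

```text
clock: 16.55
eef_pos: [0.5104, -0.1523, 0.1611]
ee_rot: [[-0.959, -0.285, -0.0], [-0.285, 0.959, 0.0], [0.0, 0.0, -1.0]]
wrist_force: [0.4, -0.3, -3.2]
finger_gap: 0.0116
gripper_force: 60.0
```

Emit:
apply_moves(
  rows=[
    {"hand": 0,"xyz": [0,0,0.1],"yaw": 0},
    {"hand": 0,"xyz": [0,0,0.2],"yaw": 0},
    {"hand": 0,"xyz": [0,0,0.3],"yaw": 0},
    {"hand": 0,"xyz": [0,0,0.3],"yaw": 0},
  ],
)

```text
clock: 16.95
eef_pos: [0.5105, -0.1524, 0.1582]
ee_rot: [[-0.959, -0.285, 0.0], [-0.285, 0.959, 0.0], [-0.0, 0.0, -1.0]]
wrist_force: [0.3, 0.2, -2.7]
finger_gap: 0.0113
gripper_force: 60.0
```

Emit:
apply_moves(
  rows=[
    {"hand": 0,"xyz": [0,0,0.1],"yaw": 0},
    {"hand": 0,"xyz": [0,0,0.2],"yaw": 0},
    {"hand": 0,"xyz": [0,0,0.3],"yaw": 0},
    {"hand": 0,"xyz": [0,0,0.3],"yaw": 0},
  ],
)

```text
clock: 17.35
eef_pos: [0.5106, -0.1524, 0.1554]
ee_rot: [[-0.959, -0.285, 0.0], [-0.285, 0.959, -0.0], [-0.0, -0.0, -1.0]]
wrist_force: [-0.9, 1.0, 0.3]
finger_gap: 0.0114
gripper_force: 60.0
```

Emit:
apply_moves(
  rows=[
    {"hand": 0,"xyz": [0,0,0.15],"yaw": 0},
    {"hand": 0,"xyz": [0,0,0.3],"yaw": 0},
    {"hand": 0,"xyz": [0,0,0.45],"yaw": 0},
    {"hand": 0,"xyz": [0,0,0.6],"yaw": 0},
    {"hand": 0,"xyz": [0,0,0.6],"yaw": 0},
  ],
)

```text
clock: 17.85
eef_pos: [0.5105, -0.1524, 0.1491]
ee_rot: [[-0.959, -0.285, -0.0], [-0.285, 0.959, -0.0], [0.0, 0.0, -1.0]]
wrist_force: [-1.0, -0.1, 2.1]
finger_gap: 0.0115
gripper_force: 60.0
```

Emit:
apply_moves(
  rows=[
    {"hand": 0,"xyz": [0,0,0.15],"yaw": 0},
    {"hand": 0,"xyz": [0,0,0.3],"yaw": 0},
    {"hand": 0,"xyz": [0,0,0.45],"yaw": 0},
    {"hand": 0,"xyz": [0,0,0.6],"yaw": 0},
    {"hand": 0,"xyz": [0,0,0.6],"yaw": 0},
  ],
)

```text
clock: 18.35
eef_pos: [0.5108, -0.1523, 0.1432]
ee_rot: [[-0.959, -0.285, 0.0], [-0.285, 0.959, 0.0], [-0.0, -0.0, -1.0]]
wrist_force: [-0.9, 0.1, 3.2]
finger_gap: 0.0111
gripper_force: 60.0
```

Emit:
apply_moves(
  rows=[
    {"hand": 0,"xyz": [0,0,0.15],"yaw": 0},
    {"hand": 0,"xyz": [0,0,0.3],"yaw": 0},
    {"hand": 0,"xyz": [0,0,0.45],"yaw": 0},
    {"hand": 0,"xyz": [0,0,0.6],"yaw": 0},
    {"hand": 0,"xyz": [0,0,0.6],"yaw": 0},
  ],
)

```text
clock: 18.85
eef_pos: [0.5113, -0.1521, 0.1374]
ee_rot: [[-0.958, -0.285, 0.002], [-0.285, 0.958, 0.0], [-0.001, -0.0, -1.0]]
wrist_force: [1.8, 1.4, 4.2]
finger_gap: 0.011
gripper_force: 60.0
```

Emit:
apply_moves(
  rows=[
    {"hand": 0,"xyz": [0,0,0.15],"yaw": 0},
    {"hand": 0,"xyz": [0,0,0.3],"yaw": 0},
    {"hand": 0,"xyz": [0,0,0.3],"yaw": 0},
  ],
)

```text
clock: 19.15
eef_pos: [0.5111, -0.1525, 0.1345]
ee_rot: [[-0.959, -0.285, 0.001], [-0.285, 0.959, -0.0], [-0.001, -0.001, -1.0]]
wrist_force: [1.0, 0.7, 4.8]
finger_gap: 0.0112
gripper_force: 60.0
```

Emit:
apply_moves(
  rows=[
    {"hand": 0,"xyz": [0,0,0.1],"yaw": 0},
    {"hand": 0,"xyz": [0,0,0.2],"yaw": 0},
    {"hand": 0,"xyz": [0,0,0.2],"yaw": 0},
    {"hand": 0,"xyz": [0,0,0.2],"yaw": 0},
  ],
)

```text
clock: 19.55
eef_pos: [0.5111, -0.1526, 0.1327]
ee_rot: [[-0.959, -0.285, 0.001], [-0.285, 0.959, -0.0], [-0.001, -0.001, -1.0]]
wrist_force: [1.2, 0.5, 5.4]
finger_gap: 0.0114
gripper_force: 60.0
```

Emit:
apply_moves(
  rows=[
    {"hand": 0,"xyz": [0.2,0,0],"yaw": 0},
    {"hand": 0,"xyz": [0.4,0,0],"yaw": 0},
    {"hand": 0,"xyz": [0.6,0,0],"yaw": 0},
    {"hand": 0,"xyz": [0.8,0,0],"yaw": 0},
    {"hand": 0,"xyz": [1.0,0,0],"yaw": 0},
    {"hand": 0,"xyz": [1.2,0,0],"yaw": 0},
    {"hand": 0,"xyz": [1.2,0,0],"yaw": 0},
  ],
)

```text
clock: 20.25
eef_pos: [0.4975, -0.156, 0.1317]
ee_rot: [[-0.959, -0.285, -0.002], [-0.285, 0.959, 0.0], [0.002, 0.001, -1.0]]
wrist_force: [-1.4, -0.1, 2.5]
finger_gap: 0.0114
gripper_force: 60.0
```

Emit:
apply_moves(
  rows=[
    {"hand": 0,"xyz": [0.2,0,0],"yaw": 0},
    {"hand": 0,"xyz": [0.4,0,0],"yaw": 0},
    {"hand": 0,"xyz": [0.6,0,0],"yaw": 0},
    {"hand": 0,"xyz": [0.8,0,0],"yaw": 0},
    {"hand": 0,"xyz": [0.8,0,0],"yaw": 0},
  ],
)

```text
clock: 20.75
eef_pos: [0.4903, -0.1578, 0.1314]
ee_rot: [[-0.959, -0.285, -0.002], [-0.285, 0.959, 0.001], [0.001, 0.001, -1.0]]
wrist_force: [-0.1, 1.0, -3.3]
finger_gap: 0.0113
gripper_force: 60.0
```

Emit:
apply_moves(
  rows=[
    {"hand": 0,"xyz": [0.2,0,0],"yaw": 0},
    {"hand": 0,"xyz": [0.4,0,0],"yaw": 0},
    {"hand": 0,"xyz": [0.6,0,0],"yaw": 0},
    {"hand": 0,"xyz": [0.7,0,0],"yaw": 0},
    {"hand": 0,"xyz": [0.7,0,0],"yaw": 0},
  ],
)

```text
clock: 21.25
eef_pos: [0.4844, -0.1601, 0.1322]
ee_rot: [[-0.959, -0.285, -0.0], [-0.285, 0.959, -0.0], [0.0, 0.0, -1.0]]
wrist_force: [0.3, -0.4, -3.5]
finger_gap: 0.0112
gripper_force: 60.0
```

The gate force vanished at the second step, so the gate has snapped shut. Now I'll raise to the loop's upper stop by feel.

Emit:
apply_moves(
  rows=[
    {"hand": 0,"xyz": [0,0,-0.15],"yaw": 0},
    {"hand": 0,"xyz": [0,0,-0.3],"yaw": 0},
    {"hand": 0,"xyz": [0,0,-0.45],"yaw": 0},
    {"hand": 0,"xyz": [0,0,-0.6],"yaw": 0},
    {"hand": 0,"xyz": [0,0,-0.6],"yaw": 0},
  ],
)

```text
clock: 21.75
eef_pos: [0.4847, -0.1599, 0.1382]
ee_rot: [[-0.958, -0.285, 0.0], [-0.285, 0.958, 0.0], [-0.0, 0.0, -1.0]]
wrist_force: [0.6, 0.1, -7.0]
finger_gap: 0.0111
gripper_force: 60.0
```

Emit:
apply_moves(
  rows=[
    {"hand": 0,"xyz": [0,0,-0.1],"yaw": 0},
    {"hand": 0,"xyz": [0,0,-0.2],"yaw": 0},
    {"hand": 0,"xyz": [0,0,-0.2],"yaw": 0},
  ],
)

```text
clock: 22.05
eef_pos: [0.4847, -0.1599, 0.1403]
ee_rot: [[-0.959, -0.285, 0.0], [-0.285, 0.959, 0.0], [-0.0, 0.0, -1.0]]
wrist_force: [1.9, -0.2, -6.7]
finger_gap: 0.0113
gripper_force: 60.0
```

Emit:
apply_moves(
  rows=[
    {"hand": 0,"xyz": [0,0,-0.05],"yaw": 0},
    {"hand": 0,"xyz": [0,0,-0.1],"yaw": 0},
    {"hand": 0,"xyz": [0,0,-0.1],"yaw": 0},
  ],
)

```text
clock: 22.35
eef_pos: [0.4847, -0.16, 0.1413]
ee_rot: [[-0.959, -0.285, 0.0], [-0.285, 0.959, 0.0], [-0.0, 0.0, -1.0]]
wrist_force: [2.6, 0.2, -7.3]
finger_gap: 0.0114
gripper_force: 60.0
```

Emit:
apply_moves(
  rows=[
    {"hand": 0,"xyz": [0,0,-0.05],"yaw": 0},
    {"hand": 0,"xyz": [0,0,-0.1],"yaw": 0},
    {"hand": 0,"xyz": [0,0,-0.1],"yaw": 0},
  ],
)

```text
clock: 22.65
eef_pos: [0.4846, -0.16, 0.1423]
ee_rot: [[-0.959, -0.285, 0.0], [-0.285, 0.959, 0.0], [-0.0, 0.0, -1.0]]
wrist_force: [1.6, 0.8, -7.0]
finger_gap: 0.0116
gripper_force: 60.0
```

Emit:
apply_moves(
  rows=[
    {"hand": 0,"xyz": [0,0,-0.05],"yaw": 0},
    {"hand": 0,"xyz": [0,0,-0.1],"yaw": 0},
    {"hand": 0,"xyz": [0,0,-0.1],"yaw": 0},
  ],
)

```text
clock: 22.95
eef_pos: [0.4846, -0.16, 0.1433]
ee_rot: [[-0.959, -0.285, 0.0], [-0.285, 0.959, 0.0], [-0.0, 0.0, -1.0]]
wrist_force: [2.0, 0.4, -6.9]
finger_gap: 0.0112
gripper_force: 60.0
```

Emit:
apply_moves(
  rows=[
    {"hand": 0,"xyz": [0,0,-0.05],"yaw": 0},
    {"hand": 0,"xyz": [0,0,-0.08],"yaw": 0},
    {"hand": 0,"xyz": [0,0,-0.08],"yaw": 0},
  ],
)

```text
clock: 23.25
eef_pos: [0.4847, -0.16, 0.1439]
ee_rot: [[-0.959, -0.285, 0.0], [-0.285, 0.959, 0.0], [-0.0, 0.0, -1.0]]
wrist_force: [2.9, 0.9, -8.0]
finger_gap: 0.011
gripper_force: 60.0
```

Emit:
apply_moves(
  rows=[
    {"hand": 0,"xyz": [0,0,-0.04],"yaw": 0},
    {"hand": 0,"xyz": [0,0,-0.08],"yaw": 0},
    {"hand": 0,"xyz": [0,0,-0.08],"yaw": 0},
  ],
)

```text
clock: 23.55
eef_pos: [0.4847, -0.1598, 0.1443]
ee_rot: [[-0.958, -0.285, 0.0], [-0.285, 0.958, 0.0], [-0.0, 0.0, -1.0]]
wrist_force: [5.4, 0.7, -12.8]
finger_gap: 0.0114
gripper_force: 60.0
```

Emit:
apply_moves(
  rows=[
    {"hand": 0,"xyz": [-0.03,0,0],"yaw": 0},
    {"hand": 0,"xyz": [-0.06,0,-0.02],"yaw": 0},
    {"hand": 0,"xyz": [-0.06,0,-0.03],"yaw": 0},
    {"hand": 0,"xyz": [-0.06,0,-0.03],"yaw": 0},
  ],
)

```text
clock: 23.95
eef_pos: [0.4849, -0.1597, 0.1446]
ee_rot: [[-0.959, -0.285, -0.001], [-0.285, 0.959, 0.0], [0.001, 0.001, -1.0]]
wrist_force: [5.3, 0.5, -15.2]
finger_gap: 0.0112
gripper_force: 59.9
```

Tug is 12.1 N net of hook weight; hold it.

Emit:
apply_moves(
  rows=[
    {"hand": 0,"xyz": [0,0,0],"yaw": 0},
    {"hand": 0,"xyz": [0,0,0],"yaw": 0},
    {"hand": 0,"xyz": [0,0,0],"yaw": 0},
    {"hand": 0,"xyz": [0,0,0],"yaw": 0},
    {"hand": 0,"xyz": [0,0,0],"yaw": 0},
  ],
)

```text
clock: 24.45
eef_pos: [0.4849, -0.1597, 0.1446]
ee_rot: [[-0.959, -0.285, -0.001], [-0.285, 0.959, 0.0], [0.001, 0.001, -1.0]]
wrist_force: [5.4, 0.8, -14.9]
finger_gap: 0.0115
gripper_force: 59.9
```

Emit:
apply_moves(
  rows=[
    {"hand": 0,"xyz": [0,0,0],"yaw": 0},
    {"hand": 0,"xyz": [0,0,0],"yaw": 0},
    {"hand": 0,"xyz": [0,0,0],"yaw": 0},
    {"hand": 0,"xyz": [0,0,0],"yaw": 0},
    {"hand": 0,"xyz": [0,0,0],"yaw": 0},
  ],
)

```text
clock: 24.95
eef_pos: [0.4849, -0.1597, 0.1446]
ee_rot: [[-0.959, -0.285, -0.001], [-0.285, 0.959, 0.0], [0.0, 0.0, -1.0]]
wrist_force: [6.4, 1.2, -15.1]
finger_gap: 0.011
gripper_force: 59.9
```

Emit:
apply_moves(
  rows=[
    {"hand": 0,"xyz": [0,0,0],"yaw": 0},
    {"hand": 0,"xyz": [0,0,0],"yaw": 0},
    {"hand": 0,"xyz": [0,0,0],"yaw": 0},
    {"hand": 0,"xyz": [0,0,0],"yaw": 0},
  ],
)

```text
clock: 25.35
eef_pos: [0.4849, -0.1597, 0.1446]
ee_rot: [[-0.959, -0.285, -0.001], [-0.285, 0.959, 0.0], [0.001, 0.001, -1.0]]
wrist_force: [5.4, 0.7, -14.4]
finger_gap: 0.0113
gripper_force: 59.9
```

Proof tug held 1.4 s at about 12 N. Now lower, bring the bar under the middle of the spine, and set it down gently.

Emit:
apply_moves(
  rows=[
    {"hand": 0,"xyz": [0,0,0.15],"yaw": 0},
    {"hand": 0,"xyz": [0,0,0.5],"yaw": 0},
    {"hand": 0,"xyz": [0,0,1.0],"yaw": 0},
    {"hand": 0,"xyz": [-0.2,0,1.2],"yaw": 0},
    {"hand": 0,"xyz": [-0.8,0,1.2],"yaw": 0},
    {"hand": 0,"xyz": [-1.5,0,1.2],"yaw": 0},
    {"hand": 0,"xyz": [-2.2,0,1.2],"yaw": 0},
    {"hand": 0,"xyz": [-2.9,0,1.2],"yaw": 0},
    {"hand": 0,"xyz": [-3.6,0,1.2],"yaw": 0},
    {"hand": 0,"xyz": [-4.2,0,1.2],"yaw": 0},
    {"hand": 0,"xyz": [-4.6,0,1.2],"yaw": 0},
    {"hand": 0,"xyz": [-4.6,0,1.2],"yaw": 0},
    {"hand": 0,"xyz": [-4.6,0,1.2],"yaw": 0},
  ],
)

```text
clock: 26.65
eef_pos: [0.529, -0.1467, 0.133]
ee_rot: [[-0.959, -0.285, -0.001], [-0.285, 0.959, 0.0], [0.0, 0.0, -1.0]]
wrist_force: [-0.4, -1.1, -3.3]
finger_gap: 0.0112
gripper_force: 60.0
```

Emit:
apply_moves(
  rows=[
    {"hand": 0,"xyz": [0,0,0.2],"yaw": 0},
    {"hand": 0,"xyz": [0,0,0.4],"yaw": 0},
    {"hand": 0,"xyz": [0,0,0.6],"yaw": 0},
    {"hand": 0,"xyz": [0,0,0.8],"yaw": 0},
    {"hand": 0,"xyz": [0,0,1.0],"yaw": 0},
    {"hand": 0,"xyz": [0,0,1.2],"yaw": 0},
    {"hand": 0,"xyz": [0,0,1.4],"yaw": 0},
    {"hand": 0,"xyz": [0,0,1.4],"yaw": 0},
  ],
)

```text
clock: 27.45
eef_pos: [0.5292, -0.1467, 0.1188]
ee_rot: [[-0.959, -0.285, -0.0], [-0.285, 0.959, 0.0], [0.0, 0.0, -1.0]]
wrist_force: [0.8, -0.0, -2.1]
finger_gap: 0.0118
gripper_force: 60.0
```

Emit:
apply_moves(
  rows=[
    {"hand": 0,"xyz": [0,0,0.1],"yaw": 0},
    {"hand": 0,"xyz": [0,0,0.2],"yaw": 0},
    {"hand": 0,"xyz": [0,0,0.2],"yaw": 0},
  ],
)

```text
clock: 27.75
eef_pos: [0.5293, -0.1467, 0.1171]
ee_rot: [[-0.959, -0.285, 0.0], [-0.285, 0.959, 0.0], [-0.0, -0.0, -1.0]]
wrist_force: [-0.2, -0.1, -1.9]
finger_gap: 0.0115
gripper_force: 60.0
```

Emit:
apply_moves(
  rows=[
    {"hand": 0,"xyz": [0,0,0.1],"yaw": 0},
    {"hand": 0,"xyz": [0,0,0.2],"yaw": 0},
    {"hand": 0,"xyz": [0,0,0.2],"yaw": 0},
  ],
)

```text
clock: 28.05
eef_pos: [0.5293, -0.1467, 0.115]
ee_rot: [[-0.959, -0.285, 0.0], [-0.285, 0.959, 0.0], [-0.0, 0.0, -1.0]]
wrist_force: [0.6, 0.9, -2.9]
finger_gap: 0.0112
gripper_force: 60.0
```

Emit:
apply_moves(
  rows=[
    {"hand": 0,"xyz": [0,0,0.05],"yaw": 0},
    {"hand": 0,"xyz": [0,0,0.1],"yaw": 0},
    {"hand": 0,"xyz": [0,0,0.1],"yaw": 0},
  ],
)

```text
clock: 28.35
eef_pos: [0.5293, -0.1467, 0.1141]
ee_rot: [[-0.959, -0.285, 0.0], [-0.285, 0.959, 0.0], [-0.0, 0.0, -1.0]]
wrist_force: [0.1, 0.7, -2.5]
finger_gap: 0.0117
gripper_force: 60.0
```

Emit:
apply_moves(
  rows=[
    {"hand": 0,"xyz": [0,0,0.04],"yaw": 0},
    {"hand": 0,"xyz": [0,0,0.08],"yaw": 0},
    {"hand": 0,"xyz": [0,0,0.08],"yaw": 0},
  ],
)

```text
clock: 28.65
eef_pos: [0.5293, -0.1467, 0.1133]
ee_rot: [[-0.959, -0.285, 0.0], [-0.285, 0.959, -0.0], [-0.0, -0.0, -1.0]]
wrist_force: [-0.7, -0.6, -2.9]
finger_gap: 0.0115
gripper_force: 60.0
```

Emit:
apply_moves(
  rows=[
    {"hand": 0,"xyz": [0,0,0.04],"yaw": 0},
    {"hand": 0,"xyz": [0,0,0.07],"yaw": 0},
    {"hand": 0,"xyz": [0,0,0.07],"yaw": 0},
  ],
)

```text
clock: 28.95
eef_pos: [0.5294, -0.1468, 0.1131]
ee_rot: [[-0.959, -0.285, 0.0], [-0.285, 0.959, -0.0], [-0.0, -0.0, -1.0]]
wrist_force: [-1.6, -0.0, 4.0]
finger_gap: 0.0119
gripper_force: 60.0
```

Emit:
apply_moves(
  rows=[
    {"hand": 0,"xyz": [0,0,0.04],"yaw": 0},
    {"hand": 0,"xyz": [0,0,0.07],"yaw": 0},
    {"hand": 0,"xyz": [0,0,0.07],"yaw": 0},
  ],
)

```text
clock: 29.25
eef_pos: [0.5294, -0.1468, 0.1129]
ee_rot: [[-0.959, -0.285, 0.0], [-0.285, 0.959, -0.0], [-0.0, -0.0, -1.0]]
wrist_force: [-3.4, 0.3, 8.4]
finger_gap: 0.0115
gripper_force: 60.0
```

Loop at its bottom, spine resting on it. Ease off, then release.

Emit:
apply_moves(
  rows=[
    {"hand": 0,"xyz": [0,0,-0.06],"yaw": 0},
    {"hand": 0,"xyz": [0,0,-0.11],"yaw": 0},
    {"hand": 0,"xyz": [0,0,-0.11],"yaw": 0},
  ],
)

```text
clock: 29.55
eef_pos: [0.5294, -0.1467, 0.1131]
ee_rot: [[-0.959, -0.285, 0.0], [-0.285, 0.959, -0.0], [-0.0, -0.0, -1.0]]
wrist_force: [-1.0, 0.2, 2.1]
finger_gap: 0.0113
gripper_force: 60.0
```

Emit:
apply_moves(
  rows=[
    {"hand": 0.14,"xyz": [0,0,0],"yaw": 0},
    {"hand": 0.15,"xyz": [0,0,0],"yaw": 0},
    {"hand": 0.17,"xyz": [0,0,0],"yaw": 0},
    {"hand": 0.2,"xyz": [0,0,0],"yaw": 0},
    {"hand": 0.5,"xyz": [0,0,0],"yaw": 0},
    {"hand": 0.5,"xyz": [0,0,0],"yaw": 0},
    {"hand": 0.5,"xyz": [0,0,0],"yaw": 0},
    {"hand": 0.5,"xyz": [0,0,0],"yaw": 0},
    {"hand": 0.5,"xyz": [0,0,0],"yaw": 0},
  ],
)

```text
clock: 30.45
eef_pos: [0.5293, -0.1467, 0.113]
ee_rot: [[-0.959, -0.285, 0.0], [-0.285, 0.959, 0.0], [-0.0, 0.0, -1.0]]
wrist_force: [0.1, -0.4, 0.0]
finger_gap: 0.0454
gripper_force: 0.0
```

Emit:
apply_moves(
  rows=[
    {"hand": 0.5,"xyz": [0,0,-0.5],"yaw": 0},
    {"hand": 0.5,"xyz": [0,0,-1.5],"yaw": 0},
    {"hand": 0.5,"xyz": [0,0,-3],"yaw": 0},
    {"hand": 0.5,"xyz": [0,0,-5],"yaw": 0},
    {"hand": 0.5,"xyz": [0,0,-8],"yaw": 0},
    {"hand": 0.5,"xyz": [0,0,-11],"yaw": 0},
    {"hand": 0.5,"xyz": [0,0,-14],"yaw": 0},
    {"hand": 0.5,"xyz": [0,0,-14],"yaw": 0},
    {"hand": 0.5,"xyz": [0,0,-14],"yaw": 0},
    {"hand": 0.5,"xyz": [0,0,-14],"yaw": 0},
  ],
)

```text
clock: 31.45
eef_pos: [0.5286, -0.1466, 0.2525]
ee_rot: [[-0.959, -0.285, -0.001], [-0.285, 0.959, 0.0], [0.001, 0.001, -1.0]]
wrist_force: [-0.4, 0.3, 0.6]
finger_gap: 0.0461
gripper_force: 0.0
```

```bash
python3 - <<'E'
from h import *
a=viewer.get_image("scene")[:,:,::-1].copy()
b=viewer.get_image("scene")[:,:,::-1].copy();print(readout.sense()["wrist_force"],readout.sense()["clock"])
C=cv2.resize(a[160:240,265:371],(795,600),interpolation=cv2.INTER_CUBIC)
cv2.imwrite("pics/end.png",C)
s0=cv2.imread("pics/scene0.png");d=cv2.absdiff(a,s0).max(2)
for n,(x0,y0,x1,y1) in dict(jug=(215,150,265,220),tin=(260,270,300,320),spanner=(195,245,268,270),carton=(405,325,485,400),orange=(420,275,480,320)).items():print(n,(d[y0:y1,x0:x1]>40).mean())
E
```

```text
[-0.8543 -0.3869 -0.1171] 31.55
jug 0.11085714285714286
tin 0.0
spanner 0.0
carton 0.0
orange 0.0
```

View pics/end.png

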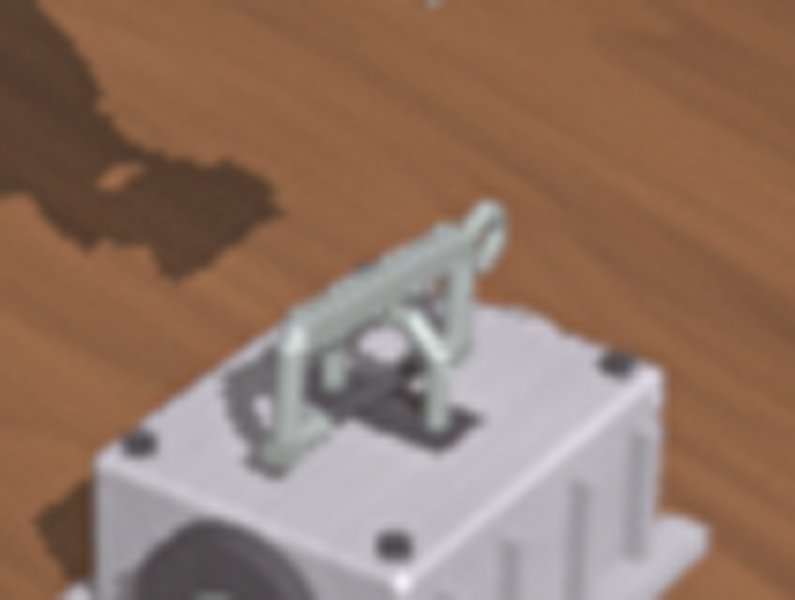

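The final picture shows the hook hanging by its spine on the loop bar (crop (400,310)), its nose arm at (285,455), upright and still. The bystander regions are unchanged, except that the jug region differs in about 11% of its pixels. I take that to be the arm's shadow, as the arm stayed well away from the jug.

```bash
python3 -c "
from plant import workorder; print(workorder.sign_off())"
```

```text
the job is handed in; nothing more can be done
None
```

The hook is clipped on the loop, was tug-tested straight up at about 12 N for 1.4 s (with about 5 N of sideways pull) and left hanging; the gate's closing was judged from force readings rather than seen close up, and the job was handed in at about 31.6 s.

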